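# Wedge up the dish plate and hold it

### The arm

A 6-joint arm with a two-finger parallel gripper is mounted at the origin on a cart in front of the work surface, level with it; the furniture and walls round the work are solid. World frame = base frame: x ahead of the robot, y to its left, z up, the work surface at z = 0. Lengths are in mm, angles in rad, forces in N, time in s.
With the tool pointing down it reaches from about 275 to 825 mm from the base axis. Payload 4.9 kg.
Tool frame: the origin (TCP) lies at the very end of the fingers, on their centre line; the grasp point (between the pads) lies 19 mm behind it; z points along the fingers, y is the line along which they close (so a half turn about z gives the same grasp; the last joint's range is limited). The gripper opens to 85 mm and grips with 20 to 120 N. Pads are 22 mm wide; open, the fingers measure 114 mm over their backs; the gripper's body (76 mm by 85 mm) begins 54 mm behind the grasp point. The pads swing forward as they close: fully open they stand 13 mm farther back than shut.
Start: joints at [0.983, 0.326, -0.193, 1.052, 0, 1.437], TCP at [241.109, 494.353, 231.281] pointing down, gripper open.
Joint ranges: [-2.65, 2.65], [-0.97, 1.79], [-1.3, 1.35], [-1.93, 2.1], [-1.47, 1.37], [-3.14, 3.14]. Speed limits (rad/s): [2.57, 2.57, 3.14, 3.14, 3.14, 3.14].

### API

Orientations are given as [roll, pitch, yaw] about the fixed x, y, z axes, in that order (R = Rz(yaw) Ry(pitch) Rx(roll)).
In Python, from bench import bot, solve_ik, imaging gives the robot as it stands. Calls block until the motion is done:
- bot.move_ptp(position, orientation): joint-space move of the TCP to a pose.
- bot.movel(position, rot=None, max_speed=150, threshold=None): straight line of the TCP; rot=None keeps the orientation; max_speed is the mean speed in mm/s. With threshold (N) it stops when the force on the tool has changed by that much, and returns True; else False.
- bot.move_j(angles): joint-space move.
- bot.grip(opening, effort=None): opening from 0.0 (shut) to 1.0 (fully open); effort is the grip in N (None keeps the last); returns when the fingers have stopped.
- bot.dwell(seconds).
- solve_ik(position, orientation): joint angles nearest the present ones, or None.
- bot.get_state(): the state.
- imaging.capture(name): name is "side" or "top"; returns the picture (384x512x3 uint8, blue, green, red); there is no depth.
- imaging.camera_model(name): a dict with "K" (3x3 intrinsics, pixels), "position" and "rotation" of the camera in the world. Camera axes: x right, y up, looking along -z (the intrinsics and any distortion apply to the point x, -y, -z); pixel columns grow to the right and rows downward; lengths in mm; the calibration is good to about 2 mm. A picture is of the moment at which its call begins. camera_model takes no time and is no camera call.
A pose or a line that the arm cannot do raises bot.IKError and nothing moves.
- bot.sign_off(): hands the job in; it is judged then, once.
The state is a dict: "t": time; "qpos": joint angles; "joint_velocities": joint speeds; "effort": joint torques, N m; "tcp_pos": TCP position; "orientation": TCP orientation; "contact_force": force on the tool from outside, world axes, zero at the start; "wrist_torque": the same for the moment, N m; "opening": opening from 0.0 (shut) to 1.0 (fully open); "gripper_force": force on a finger pad.
Only numpy, scipy, OpenCV 4.12 (cv2) and the standard library are available. Lean on these libraries where they do the work, as an engineer would, in place of code of your own. Each camera call takes 0.05 s, during which the arm holds its last target. There are 200 camera calls.

### The job

Two dishes on the hinged plate of the dish tilter have to be tilted slightly for draining: pick up the tapered wedge by its upright grip (not the flat block beside it) and slide it along the worktop, thin nose first and square on, under the middle of the plate's free edge until that edge has just lifted off the base, by about 6 mm. Touch the plate with the wedge only, let the dishes ride along undisturbed, and leave everything else where it stands. Finish still gripping the wedge and holding it in place under the raised plate.

Things in the scene. Friction and masses are not known exactly. Their poses are not given: they have to be found in the camera images.
- wedge: loose aluminium wedge, 124 mm long, 30 wide, lying flat, 0.14-0.24 kg. Origin: centre of underside; own -y points to the nose, +y to the heel. 4 mm thick at the nose (y=-62 mm), rising straight to 26 mm at y=+38, then level to y=+62. On the level part stands the upright grip, top 59 mm above the underside, 30 mm wide in x (flush with the wedge's sides) and 24 mm in y
- wedge_nose (a point): middle of the wedge's nose at its underside (wedge frame 0, -62, 0 mm)
- wedge_grip (a point): point in the wedge's upright grip, 42 mm above the underside (wedge frame 0, +50, 42 mm); fingers close along the wedge's x on 30 mm, at any height
- shim_block: flat aluminium shim block: length, width, upright grip, origin and axes as the wedge's, but 26 mm thick all along; not to be used. Wedge and block lie side by side at the robot's left, about 9 cm apart, either one nearer the robot, nose ends towards the tilter (about -y of the world)
- tilter: dish tilter, fixed on the worktop: grey U-shaped base, 148 mm wide in x, with an aluminium plate hinged along its -y side. Origin: on the worktop, middle of the base. Own +y points to its open side and the plate's free edge (at y=+60 mm), facing the robot's left. Side rails at x=+-60 to 74 mm carry the plate; between them the worktop is bare back to y=-59 mm
- plate_edge (a point): middle of the free edge of the plate (150 x 120 mm, 6 thick, low lip round its top, highest point 23 mm), on its underside; moves with the plate. At rest in the tilter frame: 0, +60, 12 mm, so 12 mm above the worktop; the underside is level
- plate (a joint): plate angle in rad: 0 at rest on the base, growing as the free edge rises; the hinge axis lies 122 mm from the free edge and 15 mm above the worktop, so 0.049 is 6 mm of lift at the edge. Weight alone holds the plate down (about 3 N at the edge, no spring)
- dish_a: clear petri dish with lid, 58 mm across, 15 mm high, loose on the -x half of the plate. Origin: centre of its underside
- dish_b: clear petri dish as dish_a, on the +x half of the plate
- vial: glass vial with white cap, 27 mm across, 69 mm tall, a bystander between the tilter and the water bath at the back. Origin: centre of its underside
- small_vial: glass vial with cap, 22 mm across, 50 mm tall, a bystander behind the tilter. Origin: centre of its underside
- beaker: small glass beaker, 45 x 49 mm, 58 mm tall, a bystander right of the tilter. Origin: centre of its underside
- stopper: rubber stopper, 32 mm across, 27 mm tall, a bystander near the front edge, right of the tilter. Origin: centre of its underside
- tape_roll: roll of labelling tape lying flat, 82 mm across, 20 mm high, a bystander beyond the wedge and the block. Origin: centre of its underside
Mind the look-alikes: they are no part of the job. Leave any black look-alike of the wedge alone.

How it is judged:
By the outcome, as a careful person would: the job done as asked, in the order asked, and still so for the second after the job is handed in, while the arm keeps its last pose, push and grip.
It also fails if it takes over 38 s, if anything falls off the work surface, if the arm or the gripper's body presses on something with over 40 N, if the wrist force passes 120 N, or if a joint passes its speed limit or range.

## Working session

There is one attempt and no reset: what is moved stays moved. The work goes in short steps, each a Python script; the robot and the scene stay as the last script left them, time stands still between calls to the robot, and variables do not carry over. Pictures are saved under pics/ and viewed, at most 10 in all, crops included, and the job is handed in when it is done.

```bash
mkdir -p pics; ls; python3 - <<'E'
from bench import bot, imaging
import cv2
for n in ("side","top"):
    im=imaging.capture(n); cv2.imwrite(f"pics/{n}0.png",im)
    m=imaging.camera_model(n); print(n,m)
    cv2.imwrite(f"pics/{n}0v.png",cv2.resize(im,(800,600),interpolation=cv2.INTER_CUBIC))
s=bot.get_state(); print(s)
E
```

```text
pics
side {'K': array([[380.17231509,   0.        , 251.17586638],
       [  0.        , 380.17231509, 193.26134677],
       [  0.        ,   0.        ,   1.        ]]), 'position': array([ 158.53648011, 1094.66610087,  944.31339363]), 'rotation': array([ 0.86465506, -0.00692028, -2.76510016])}
top {'K': array([[446.6056219 ,   0.        , 264.19569643],
       [  0.        , 446.6056219 , 189.69708753],
       [  0.        ,   0.        ,   1.        ]]), 'position': array([ 360.15525162,  152.12083386, 1401.61519921]), 'rotation': array([ 1.16001472e-01, -5.66299678e-04, -1.56916292e+00])}
{'t': 0.1, 'qpos': array([ 9.82795657e-01,  3.26840507e-01, -1.93479025e-01,  1.05200193e+00,
       -1.64952648e-05,  1.43656539e+00]), 'joint_velocities': array([-0.00122374, -0.00205252,  0.00380307,  0.00289039, -0.00112589,
        0.00158478]), 'effort': array([ 8.92697844e-04, -4.44238508e+01,  2.63038713e+01,  7.84289528e-03,
       -1.21488852e-04, -1.30502302e-07]), 'tcp_pos': array([240.81615706, 493.90139296, 230.59791392]), 'orientation': array([-3.14007903e+00, -1.87758585e-04,  2.68782279e+00]), 'contact_force': array([-0.202682  , -0.49256447, -0.01545217]), 'wrist_torque': array([-0.0018644 , -0.03470164, -0.01584493]), 'gripper_force': 0.0, 'opening': 1.0039113484262119}
```

View pics/side0v.png

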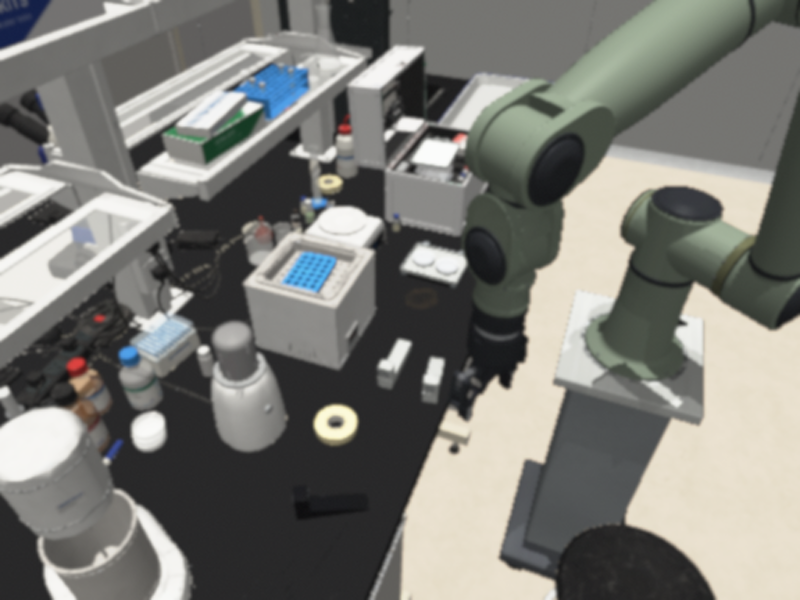

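View pics/top0v.png

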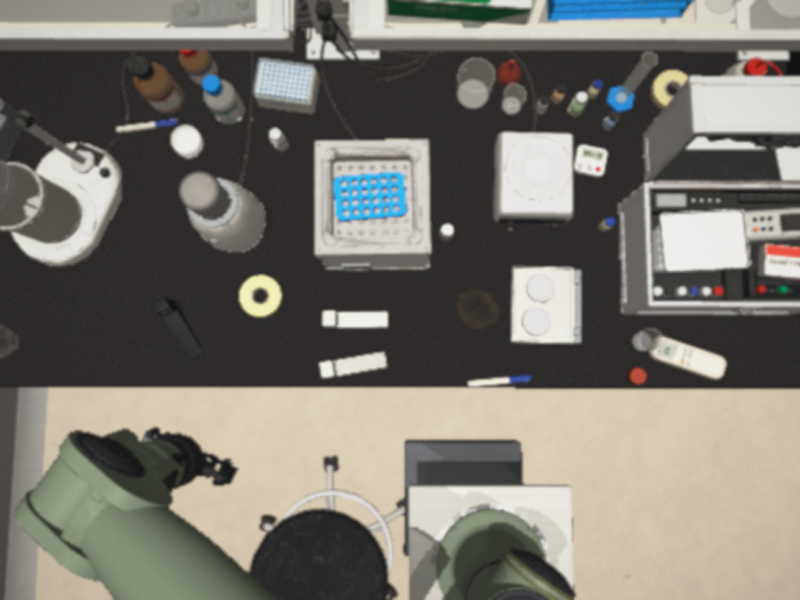

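```bash
cat > h.py <<'E'
import numpy as np, cv2
from scipy.spatial.transform import Rotation as R
from scipy.optimize import least_squares
from bench import bot, imaging, solve_ik
M={n:imaging.camera_model(n) for n in("side","top")}
def rot(n): return R.from_euler('xyz',M[n]["rotation"]).as_matrix()
def proj(n,P):
    c=(np.atleast_2d(P)-M[n]["position"])@rot(n); c=c*[1,-1,-1]
    u=c@M[n]["K"].T; return u[:,:2]/u[:,2:]
def ray(n,uv):
    d=np.linalg.inv(M[n]["K"])@[*uv,1]; return rot(n)@(d*[1,-1,-1])
def onz(n,uv,z):
    d=ray(n,uv); p=M[n]["position"]; return p+d*(z-p[2])/d[2]
def tri(a,b): # side uv, top uv
    f=lambda X: np.r_[proj("side",X)[0]-a, proj("top",X)[0]-b]
    r=least_squares(f,[350,150,20]); return r.x, np.abs(r.fun).max()
def crop(im,x0,y0,w,h,s,name):
    c=cv2.resize(im[y0:y0+h,x0:x0+w],None,fx=s,fy=s,interpolation=cv2.INTER_CUBIC)
    for i in range(0,w,10):
        cv2.putText(c,str(x0+i),(i*s,8),0,.3,(0,255,255),1); cv2.line(c,(i*s,10),(i*s,16),(0,255,255),1)
    for j in range(10,h,10):
        cv2.putText(c,str(y0+j),(0,j*s+3),0,.3,(0,255,255),1); cv2.line(c,(20,j*s),(26,j*s),(0,255,255),1)
    if name: cv2.imwrite("pics/"+name,c)
    return c
E
python3 - <<'E'
from h import *
S=cv2.imread("pics/side0.png");T=cv2.imread("pics/top0.png")
a=crop(S,230,205,66,60,12,None); b=crop(T,195,190,66,60,12,None)
# 396 each wide
cv2.imwrite("pics/c1.png",a); cv2.imwrite("pics/c2.png",b)
crop(T,315,160,70,70,8,"c3.png")
print(proj("top",[0,0,0]),proj("side",[0,0,0]))
E
```

```text
[[314.04195274 361.72219454]] [[404.70730547 221.12850595]]
```

View pics/c1.png

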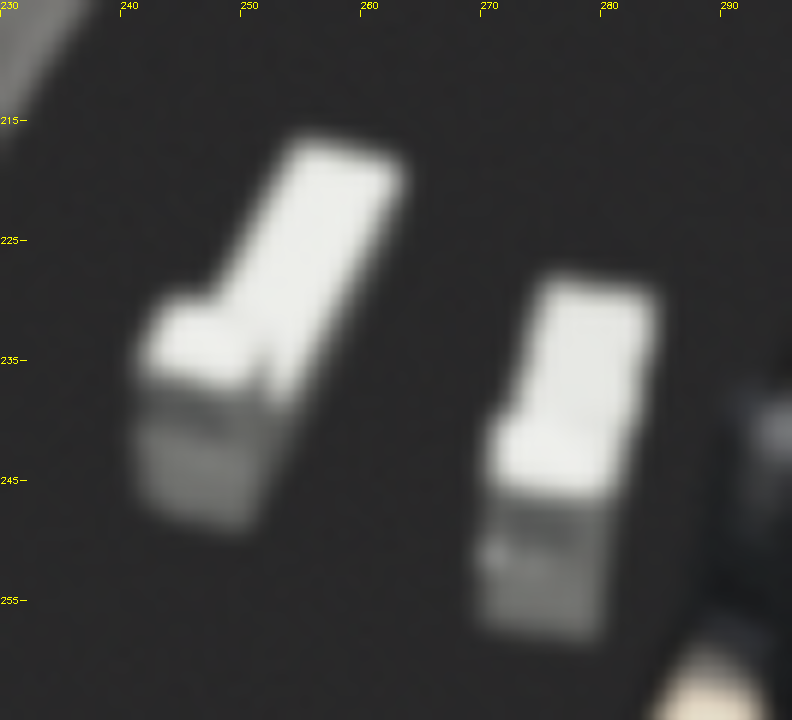

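View pics/c2.png

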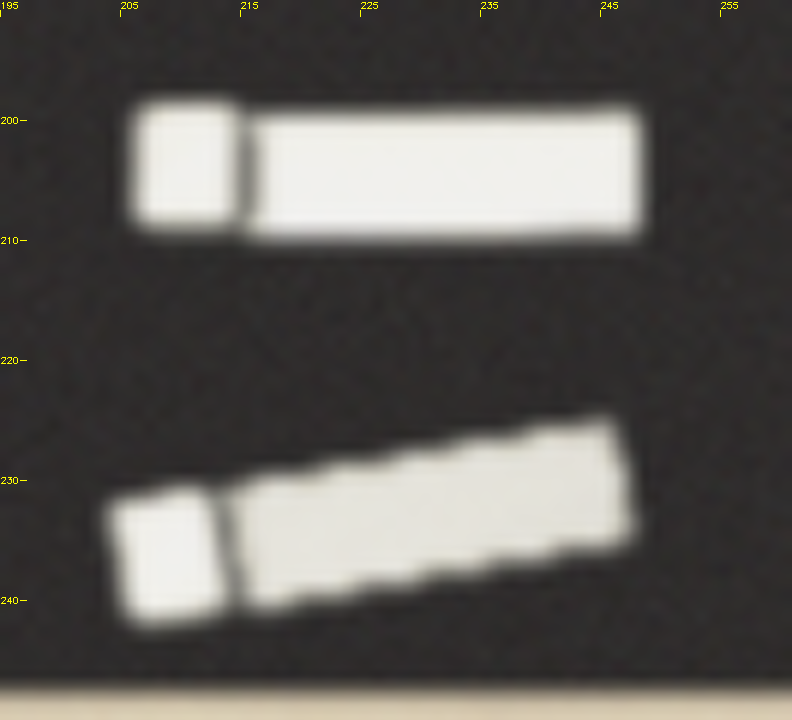

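View pics/c3.png

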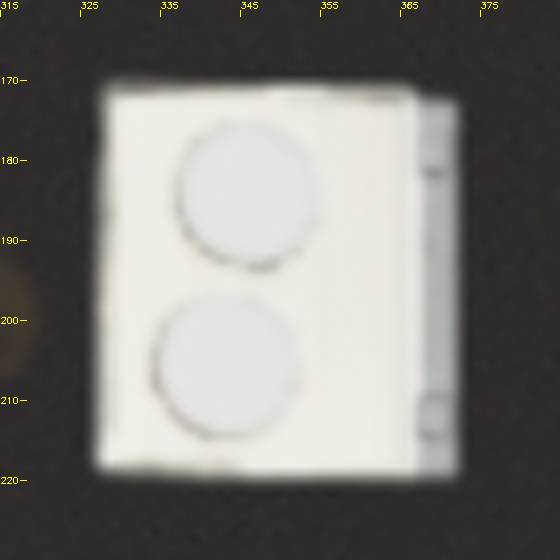

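```bash
python3 - <<'E'
from h import *
def cs(x,y): return np.array([230+(x+.5)/12-.5,205+(y+.5)/12-.5])
def ct(x,y): return np.array([195+(x+.5)/12-.5,190+(y+.5)/12-.5])
def p(n,a,b):
    X,e=tri(cs(*a),ct(*b)); print(n,X.round(1),round(e,2))
print("near obj"); p("noseL",(543,272),(612,418)); p("noseR",(655,290),(632,540))
p("gripheelL",(490,487),(108,502)); p("gripheelR",(612,498),(128,627)); p("gripfrontL",(497,415),(208,490));p("gripfrontR",(628,420),(230,605))
print("far obj"); p("noseL",(297,137),(640,110)); p("noseR",(403,162),(640,235))
p("gripheelL",(140,375),(135,103)); p("gripheelR",(255,392),(135,228)); p("gripfrontL",(165,298),(240,103))
def c3(x,y): return np.array([315+(x+.5)/8-.5,160+(y+.5)/8-.5])
print("tilter plate corners z=20:",*[onz("top",c3(*q),20).round(1) for q in((104,82),(98,470),(418,86),(418,475))])
print("base z=12:",*[onz("top",c3(*q),12).round(1) for q in((458,100),(456,475))])
S=cv2.imread("pics/side0.png"); crop(S,252,150,52,38,15,"c4.png")
E
```

```text
near obj
noseL [414.  209.5   9.6] 0.11
noseR [382.4 204.1   9.3] 0.04
gripheelL [389.9 333.1  56.8] 0.29
gripheelR [358.9 327.2  59.5] 0.3
gripfrontL [394.6 308.5  57.1] 0.31
gripfrontR [363.7 301.6  61.2] 0.52
far obj
noseL [492.5 202.1  28.1] 0.14
noseR [460.  201.8  29.7] 0.11
gripheelL [490.2 328.3  54.3] 0.33
gripheelR [458.  327.1  59.4] 0.39
gripfrontL [491.7 301.9  57.2] 0.3
tilter plate corners z=20: [584.2 -46.7  20. ] [432.4 -42.1  20. ] [ 582.8 -169.6   20. ] [ 430.7 -165.8   20. ]
base z=12: [ 578.5 -187.    12. ] [ 431.1 -182.4   12. ]
```

View pics/c4.png

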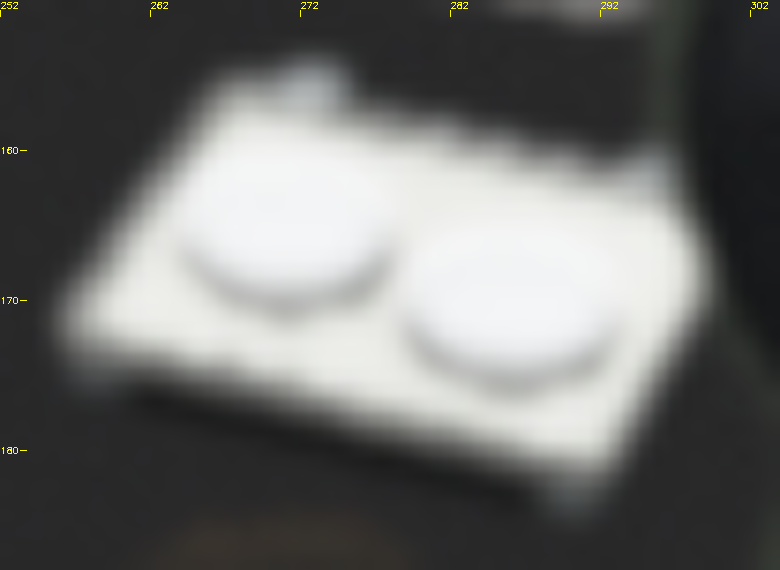

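```bash
cat > fit.py <<'E'
from h import *
def cs(x,y): return np.array([230+(x+.5)/12-.5,205+(y+.5)/12-.5])
def ct(x,y): return np.array([195+(x+.5)/12-.5,190+(y+.5)/12-.5])
def c3(x,y): return np.array([315+(x+.5)/8-.5,160+(y+.5)/8-.5])
def c4(x,y): return np.array([252+(x+.5)/15-.5,150+(y+.5)/15-.5])
def W(p,m):
    m=np.array(m,float); c,s=np.cos(p[2]),np.sin(p[2])
    return np.c_[p[0]+c*m[:,0]-s*m[:,1],p[1]+s*m[:,0]+c*m[:,1],m[:,2]]
def fit(name,obs,x0):
    f=lambda p: np.concatenate([(proj(n,W(p,[m for m,_ in o]))-np.array([q for _,q in o])).ravel() for n,o in obs.items()])
    r=least_squares(f,x0,loss="soft_l1"); print(name,r.x.round(4),"rms px",np.sqrt((f(r.x)**2).mean()).round(2)); return r.x
w={"side":[((15,-62,4),cs(543,272)),((-15,-62,4),cs(655,290)),((15,62,59),cs(490,487)),((-15,62,59),cs(612,498))],
"top":[((15,-62,4),ct(612,418)),((-15,-62,4),ct(632,540)),((15,62,59),ct(108,502)),((-15,62,59),ct(128,627)),((15,38,59),ct(208,490)),((-15,38,59),ct(230,605))]}
t={"top":[((75,60,23),c3(104,82)),((-75,60,23),c3(98,470)),((75,-60,23),c3(418,86)),((-75,-60,23),c3(418,475))],
"side":[((75,60,23),c4(68,318)),((-75,60,23),c4(612,460)),((75,-60,23),c4(222,75))]}
if __name__=="__main__":
    for k in (w,t):
        x0=[386,267,.19] if k is w else [508,-104,-.03]
        p=fit("both",k,x0); fit("top",{"top":k["top"]},x0); fit("side",{"side":k["side"]},x0)
        if k is w: wp=p
    g=W(wp,[[0,50,42]])[0]; print("grip",g)
    print("t",bot.get_state()["t"])
    for yaw in (np.pi/2,-np.pi/2):
        print(solve_ik([g[0],g[1],23],[np.pi,0,yaw+wp[2]]), solve_ik([508,0,23],[np.pi,0,yaw-.03]))
E
python3 fit.py
```

```text
both [3.864556e+02 2.680884e+02 1.914000e-01] rms px 0.5
top [3.865643e+02 2.683324e+02 1.848000e-01] rms px 0.25
side [3.863522e+02 2.669398e+02 2.012000e-01] rms px 0.66
both [ 5.068563e+02 -1.060061e+02 -1.760000e-02] rms px 0.46
top [ 5.071556e+02 -1.055108e+02 -2.100000e-02] rms px 0.42
side [ 5.067151e+02 -1.084329e+02 -4.700000e-03] rms px 0.33
grip [376.94406031 317.17538053  42.        ]
t 0.1
[ 0.54954004  0.47387469 -0.59542857  0.50149307  0.          1.92893938] [-0.1453936   0.49464252 -0.55521807  0.52093574  0.          1.45540273]
[ 0.54954004  0.47387469 -0.59542857  0.50149307  0.         -1.21265328] [-0.1453936   0.49464252 -0.55521807  0.52093574  0.         -1.68618993]
```

```bash
python3 - <<'E'
from h import *
yaw=np.pi/2+.188
g=np.array([377.0,317.2])
bot.move_ptp([*g,120],[np.pi,0,yaw])
print(bot.movel([*g,26],max_speed=120,threshold=8))
bot.grip(0.0,60)
s=bot.get_state()
print({k:np.round(s[k],3) for k in("t","tcp_pos","orientation","contact_force","opening","gripper_force","wrist_torque")})
S=imaging.capture("side");T=imaging.capture("top")
cv2.imwrite("pics/g.png",np.hstack([crop(S,235,190,66,80,6,None),crop(T,190,180,66,80,6,None)]))
E
```

```text
False
{'t': np.float64(2.567), 'tcp_pos': array([377.252, 317.365,  26.419]), 'orientation': array([ 3.141, -0.   ,  1.759]), 'contact_force': array([-0.907, -0.44 ,  4.793]), 'opening': np.float64(0.343), 'gripper_force': np.float64(59.695), 'wrist_torque': array([-0.1  ,  0.169, -0.012])}
```

View pics/g.png

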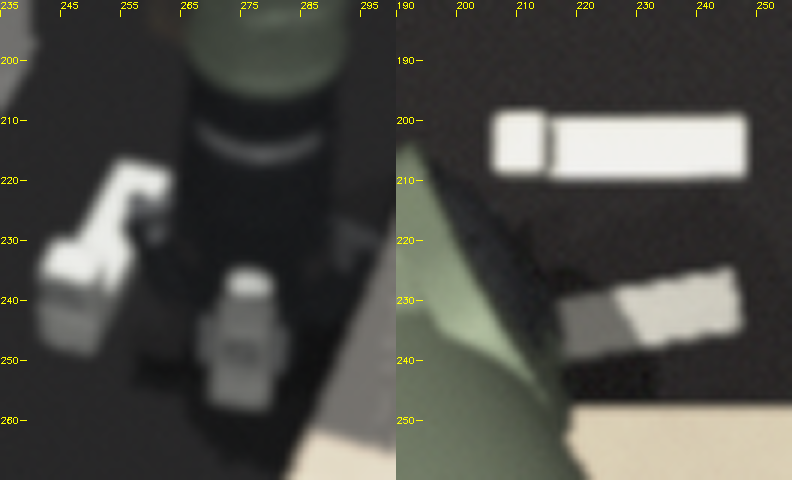

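```bash
python3 - <<'E'
from h import *
yaw=np.pi/2-.025; z=26.4
def st():
    s=bot.get_state(); print({k:np.round(s[k],3) for k in("t","tcp_pos","orientation","contact_force","opening","gripper_force")})
bot.movel([395,145,z],[np.pi,0,yaw],max_speed=90); st()
bot.movel([510,95,z],max_speed=90); st()
bot.movel([510.1,81.2,z],max_speed=40); bot.dwell(.3); st()
S=imaging.capture("side");T=imaging.capture("top")
cv2.imwrite("pics/s1.png",S);cv2.imwrite("pics/t1.png",T)
cv2.imwrite("pics/n.png",np.hstack([crop(S,250,150,56,80,7,None),crop(T,280,160,56,80,7,None)]))
print(proj("top",[[506.9+15,-31,4],[506.9-15,-31,4]]))
E
```

```text
{'t': np.float64(4.742), 'tcp_pos': array([394.928, 144.608,  26.447]), 'orientation': array([-3.142,  0.   ,  1.545]), 'contact_force': array([-0.217,  2.309,  6.016]), 'opening': np.float64(0.343), 'gripper_force': np.float64(59.758)}
{'t': np.float64(6.283), 'tcp_pos': array([508.513,  94.384,  26.469]), 'orientation': array([-3.139e+00,  1.000e-03,  1.545e+00]), 'contact_force': array([-3.467,  0.817,  9.696]), 'opening': np.float64(0.338), 'gripper_force': np.float64(60.449)}
{'t': np.float64(7.075), 'tcp_pos': array([509.761,  80.44 ,  26.447]), 'orientation': array([-3.141e+00,  1.000e-03,  1.545e+00]), 'contact_force': array([-1.912,  1.292,  6.124]), 'opening': np.float64(0.343), 'gripper_force': np.float64(59.757)}
[[322.15343539 190.14580026]
 [322.2812267  199.62873159]]
```

View pics/n.png

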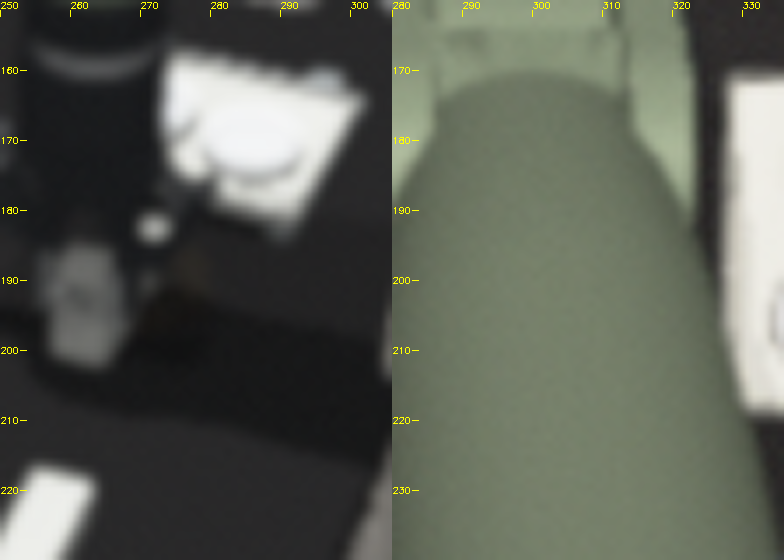

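```bash
python3 - <<'E'
from fit import *
t["side"].append(((-75,-60,23),np.array([250+366/7-.43,150+98/7-.43])))
x0=[507,-105,-.02]
p=fit("both",t,x0); fit("side",{"side":t["side"]},x0)
a=-.025; g=np.array([509.76,80.44]); 
wp=[g[0]+np.sin(a)*50,g[1]-np.cos(a)*50,a]
print(wp, proj("side",W(wp,[[15,62,0],[-15,62,0],[15,62,59],[-15,62,59],[0,-62,4]])).round(1))
E
```

```text
both [ 5.064831e+02 -1.060651e+02 -1.970000e-02] rms px 0.52
side [ 5.052052e+02 -1.077190e+02 -1.890000e-02] rms px 0.47
[np.float64(508.5101302042644), np.float64(30.45562418621487), -0.025] [[256.8 200.2]
 [264.3 202.4]
 [257.1 188.1]
 [264.8 190.2]
 [272.3 181.4]]
```

```bash
python3 - <<'E'
from h import *
a=-.022; yaw=np.pi/2+a; z=26.4
def go(d,v):
    bot.movel([508.2-a*d,-45.7+d,z],[np.pi,0,yaw],max_speed=v)
    s=bot.get_state(); print(d,s["t"].__round__(2),s["tcp_pos"].round(2),s["contact_force"].round(2),s["wrist_torque"].round(3))
go(126,20)
for d in (100,88,82,78,74,70,66,62,58,54): go(d,25)
bot.dwell(.3)
s=bot.get_state(); print(s["t"],s["tcp_pos"],s["orientation"],s["contact_force"],s["opening"])
S=imaging.capture("side");cv2.imwrite("pics/s2.png",S)
A=cv2.imread("pics/s1.png")
cv2.imwrite("pics/p.png",np.hstack([crop(A,258,150,46,45,8,None),crop(S,258,150,46,45,8,None)]))
E
```

```text
126 7.42 [510.05  79.98  26.44] [-2.31  2.56  7.96] [ 0.505  0.224 -0.042]
100 8.62 [510.1   54.15  26.46] [0.79 2.95 6.04] [ 0.566 -0.114 -0.014]
88 9.25 [509.76  41.97  26.44] [-1.19  2.    5.98] [ 0.47  -0.137  0.036]
82 9.64 [509.64  35.92  26.45] [-0.62  0.87  6.46] [ 0.438 -0.112  0.075]
78 9.95 [509.53  31.91  26.45] [-0.26  2.02  5.72] [ 0.468 -0.062  0.07 ]
74 10.26 [509.4   28.79  26.46] [0.08 5.96 6.05] [ 0.923 -0.139  0.07 ]
70 10.57 [509.27  25.22  26.44] [0.04 6.28 6.46] [ 1.138 -0.109  0.098]
66 10.88 [509.13  21.31  26.45] [0.9  7.63 6.56] [ 1.164 -0.151  0.076]
62 11.18 [509.01  17.3   26.44] [-0.62  7.22  5.91] [ 1.117 -0.148  0.068]
58 11.49 [508.91  13.32  26.45] [0.34 6.6  7.51] [ 1.164 -0.144  0.053]
54 11.8 [508.82   9.34  26.45] [-0.61  6.42  6.68] [ 1.159 -0.063  0.045]
12.1 [508.81080763   9.34703223  26.44568777] [-3.14098075e+00 -2.77808211e-03  1.54944723e+00] [-0.77874448  7.65924428  5.87552419] 0.3379178199984221
```

View pics/p.png

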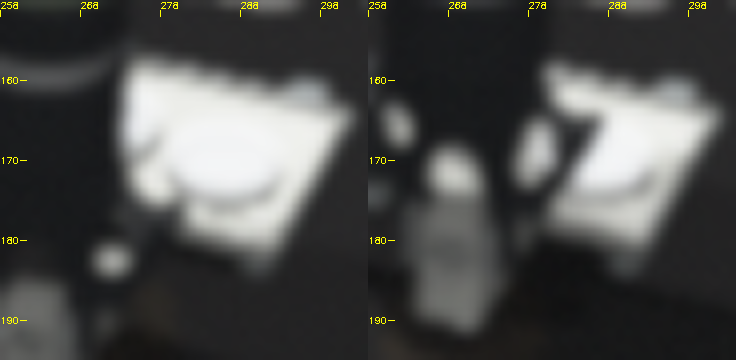

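```bash
python3 - <<'E'
from fit import *
a=-.022; d=47.4
bot.movel([508.2-a*d,-45.7+d,26.4],[np.pi,0,np.pi/2+a],max_speed=20); bot.dwell(.5)
s=bot.get_state(); print(s["t"],s["tcp_pos"],s["orientation"],s["contact_force"],s["opening"])
S=imaging.capture("side");cv2.imwrite("pics/s3.png",S)
A=cv2.imread("pics/side0.png")
cv2.imwrite("pics/q.png",np.hstack([crop(A,258,150,46,45,8,None),crop(S,258,150,46,45,8,None)]))
tp=[506.5,-105.9,-.021]
print(proj("side",W(tp,[[-75,60,12],[-75,60,18],[-75,60,23],[-75,60,29],[-75,-60,23]])).round(1))
# vertical shift of plate edge near free right corner: edge row per column
for n,I in(("rest",A),("now",S)):
    g=cv2.cvtColor(I,cv2.COLOR_BGR2GRAY).astype(float)
    print(n,[(x,g[172:188,x].astype(int).tolist()) for x in (286,288,290)])
E
```

```text
13.1333 [508.69635633   2.8478163   26.47224744] [-3.14106541e+00 -2.96406236e-03  1.54947927e+00] [-0.72851076  7.68743082  6.81791913] 0.33927296132274826
[[291.3 182.4]
 [291.5 181.2]
 [291.6 180.2]
 [291.7 179. ]
 [300.7 163.5]]
rest [(286, [241, 229, 202, 180, 193, 221, 219, 180, 125, 74, 42, 34, 38, 39, 40, 41]), (288, [240, 225, 197, 190, 212, 229, 232, 213, 155, 100, 74, 59, 49, 42, 41, 41]), (290, [231, 207, 184, 199, 225, 233, 231, 218, 172, 124, 94, 75, 57, 45, 40, 40])]
now [(286, [226, 200, 172, 159, 157, 136, 111, 88, 57, 31, 23, 23, 21, 23, 21, 20]), (288, [225, 196, 172, 172, 186, 177, 144, 108, 76, 56, 53, 49, 37, 25, 24, 23]), (290, [210, 182, 178, 194, 202, 195, 168, 126, 89, 72, 70, 67, 50, 31, 25, 24])]
```

View pics/q.png

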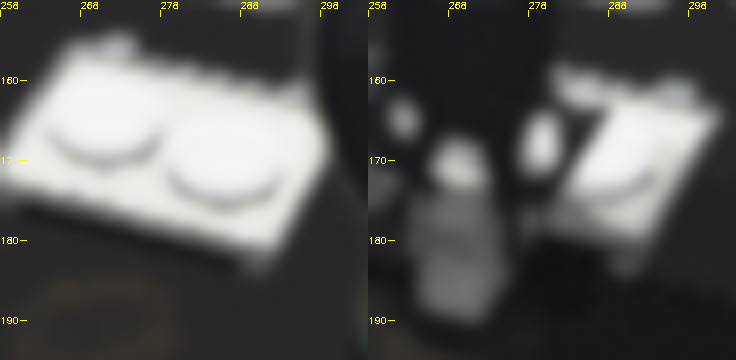

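```bash
python3 -c "
from bench import bot
print(bot.sign_off())"
```

```text
the job is handed in; nothing more can be done
None
```

The job is handed in: the wedge is under the middle of the plate's free edge and still gripped, with the edge raised about 6 mm (inferred from the insertion depth and a roughly 1.3-pixel shift in the side view). The dish I could still see stayed put, the arm hid the other one, and the clock read about 13 s.

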